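# Lock a tube-rack carriage home with the cam lock

## Task

Lock the orange tube rack home on the sloped white pipetting stand: slide its carriage down the rails until it meets the two spring plungers, so that the ball-headed stud stands in the open mouth of the cam, then turn the cam's red wing clockwise, about a quarter turn, until the cam has drawn the carriage fully home against the springs. Let go, and leave the bottle, the white tub and the dish nearby where they are.

Things in the scene. Friction and masses are not known exactly. Their poses are not given: they have to be found in the camera images.
- stand: White sheet-metal pipetting stand, 206 x 214 x 140 mm, fixed. Origin: centre of its underside. Its deck rises at 30 degrees along the stand's +x (the low edge, at -x, faces the robot); +y is its left. It carries the rails with the carriage and, near the low edge on the centre line, the cam. To its right rises a tall grey shelf post (52 x 72 mm, centre at x 0.57, y 0.19).
- carriage (a joint): Slide of the carriage down the slope, m: 0 at the top, 0.036 fully home. Stiff: about 2 N moves it down, 6 N up; it stays put. At 0.0315 it meets two spring plungers (2.4 N per mm together): let go with the cam open it creeps back to 0.034 or less, so only the cam can hold it home. From 0.0295 on the stud's head is in the mouth and the turning cam catches it; turned sooner, it shuts the stud out.
- carriage_knob (a point): Middle of the grip of the black knob on the carriage's centre line: 18 mm diameter, 20 mm high, on a 12 mm neck; top 12 mm above, carriage plate 28 mm below. Axes: x up the slope, y left, z square off the deck (leans 30 degrees to the low edge). The orange rack (200 mm across, as high as the knob) begins 14 mm up the slope; the cam's axis is 70 mm down the slope at home.
- stud_head (a point): Centre of the 12 mm ball head of the steel stud (5 mm neck) that points down the slope from the middle of the carriage's front. Same axes as the knob. 11 mm up the slope from the cam's axis when home.
- cam (a joint): Turn of the cam, rad, clockwise seen from above the deck (negative about z of cam_grip). About 0: open, its mouth and the white pointer on the wing look up the slope at the stud. From 0.4 to 1.3 the curved slot draws the stud in; from 1.3 on it is fully drawn and holds by itself; stop at 1.55. Stiff (0.1 N m free, up to 0.4 while drawing); stays where it is left.
- cam_grip (a point): On the cam's axis at the height to grip the red wing: a bar 48 mm long (this point's x), 10 mm thick (y), top 13 mm above this point. Below it a round red foot, 32 mm wide, top 18 mm below, and an aluminium drum, 58 mm wide, top 27 mm below; deck 60 mm below. Axes turn with the cam: z square off the deck, x along the wing towards the mouth.
- bench_bottle: Glass bottle with blue cap, 68 mm diameter, 120 mm high, loose bystander; origin at the centre of its underside.
- tub: Small white tub with a cream lid, 52 mm diameter, 70 mm high, loose bystander; origin at the centre of its underside.
- agar_dish: Petri dish, 67 mm diameter, 14 mm high, loose bystander; origin at the centre of its underside.

How it is judged:
On the way:
1. the carriage stands against its plungers with the stud in the cam's mouth, the cam still open (value of joint carriage above 0.0295 m and value of joint cam below 0.4 rad), for 0.1 s.
At the end, for the whole second after the job is handed in: The carriage is within 1.5 mm of fully home (joint above 0.0345), held there by the cam alone (turned past 1.1 rad), both at rest, and the bottle, the white tub and the dish stand within 30 mm of where they were (value of joint carriage above 0.0345 m and value of joint cam above 1.1 rad and velocity of joint carriage between -0.005 and 0.005 m/s and velocity of joint cam between -0.05 and 0.05 rad/s and distance of each of bench_bottle, tub, agar_dish from where it was at the start of the episode below 0.03 m); the robot touches nothing.
It fails at once if the bottle, the white tub or the dish is knocked over or pushed more than 30 mm (distance of any of bench_bottle, tub, agar_dish from where it was at the start of the episode above 0.03 m or angle between any of bench_bottle, tub's own z axis and vertical above 0.7 rad).
It also fails if it takes over 51 s, if anything falls off the work surface, if the arm or the gripper's body presses on something with over 40 N, if the wrist force passes 120 N, or if a joint passes its speed limit or range.

## Robot

A 6-joint arm with a two-finger parallel gripper is mounted at the origin on the work surface; the furniture and walls round the work are solid. World frame = base frame: x ahead of the robot, y to its left, z up, the work surface at z = 0. Lengths are in m, angles in rad, forces in N, time in s.
With the tool pointing down it reaches from about 0.35 to 0.875 m from the base axis. Payload 15.5 kg.
Tool frame: the origin (TCP) lies midway between the tips of the shut fingers; the grasp point (between the pads) lies 19 mm behind it; z points along the fingers, y is the line along which they close (so a half turn about z gives the same grasp; the last joint's range is limited). The gripper opens to 85 mm and grips with 20 to 120 N. Pads are 22 mm wide; open, the fingers measure 114 mm over their backs; the gripper's body (76 mm by 85 mm) begins 54 mm behind the grasp point. The pads swing forward as they close: fully open they stand 13 mm farther back than shut.
Start: joints at [1.165, 0.494, 1.345, -0, 1.302, -0.096], TCP at [0.191, 0.595, 0.193] pointing down, gripper open.
Joint ranges: [-2.91, 2.91], [-0.82, 2.16], [0.22, 2.67], [-1.22, 4.37], [0.12, 2.79], [-3.08, 3.08]. Speed limits (rad/s): [1.89, 1.89, 2.57, 3.01, 3.01, 3.01].

## Interface

Orientations are given as [roll, pitch, yaw] about the fixed x, y, z axes, in that order (R = Rz(yaw) Ry(pitch) Rx(roll)).
In Python, from bench import manip gives the robot as it stands. Calls block until the motion is done:
- manip.reach(position, orientation): joint-space move of the TCP to a pose.
- manip.move_l(position, rotation=None, rate=0.15): straight line of the TCP; rotation=None keeps the orientation; rate is the mean speed in m/s.
- manip.move_joints(angles): joint-space move.
- manip.release() and manip.grab(newtons=None): open the fingers fully, or close them until they stop; newtons is the grip in N (None keeps the last).
- manip.pause(seconds).
- manip.ik(position, orientation): joint angles nearest the present ones, or None.
- manip.read_camera(name): name is "side" or "top" or "wrist"; returns a dict with "image" (384x512x3 uint8, red, green, blue), "depth" (384x512 float32, m along the optical axis (not along the pixel's ray), 0 where there is no reading), "fx", "fy", "cx", "cy" (pixels), "world_to_cam" (4x4, takes a point from world to camera coordinates). Camera axes: x right, y down, z forward; pixel columns grow to the right and rows downward; lengths in m; the calibration is good to about 2 mm. A picture is of the moment at which its call begins.
A pose or a line that the arm cannot do raises manip.MotionError and nothing moves.
- manip.finish_job(): hands the job in; it is judged then, once.
Readings, each from a call of its own:
- manip.read_time(): time.
- manip.read_q(): joint angles.
- manip.read_joint_vel(): joint speeds.
- manip.read_effort(): joint torques, N m.
- manip.read_position(): TCP position.
- manip.read_eef_rot(): TCP orientation.
- manip.read_contact_force(): force on the tool from outside, world axes, zero at the start.
- manip.read_ft_torque(): the same for the moment, N m.
- manip.read_finger_gap(): opening from 0.0 (shut) to 1.0 (fully open).
- manip.read_finger_force(): force on a finger pad.
Only numpy, scipy, OpenCV 4.12 (cv2) and the standard library are available. Lean on these libraries where they do the work, as an engineer would, in place of code of your own. Each camera call takes 0.05 s, during which the arm holds its last target. There are 200 camera calls.

## Working session

There is one attempt and no reset: what is moved stays moved. The work goes in short steps, each a Python script; the robot and the scene stay as the last script left them, time stands still between calls to the robot, and variables do not carry over. Pictures are saved under pics/ and viewed, at most 10 in all, crops included, and the job is handed in when it is done.

```bash
mkdir -p pics; cat > h.py <<'E'
import numpy as np, cv2
from bench import manip
def cam(n,save=None):
    c=manip.read_camera(n); 
    if save: cv2.imwrite('pics/'+save,cv2.cvtColor(c['image'],cv2.COLOR_RGB2BGR))
    return c
def cloud(c):
    d=c['depth']; v,u=np.indices(d.shape)
    P=np.stack([(u-c['cx'])/c['fx']*d,(v-c['cy'])/c['fy']*d,d],-1)
    T=np.linalg.inv(c['world_to_cam']); return P@T[:3,:3].T+T[:3,3]
E
python3 - <<'E'
from h import *
a=cam('side');b=cam('top');np.savez('a.npz',side=cloud(a),top=cloud(b),ia=a['image'],ib=b['image'])
im=np.hstack([a['image'],b['image']]);cv2.imwrite('pics/a.png',cv2.resize(a['image'][:,:,::-1],(800,600)));cv2.imwrite('pics/b.png',cv2.resize(b['image'][:,:,::-1].copy(),(800,600)))
for c in(a,b):print(c['fx'],np.round(np.linalg.inv(c['world_to_cam']),3))
E
```

```text
496.1201647207375 [[-9.980e-01  2.700e-02 -6.300e-02  5.100e-01]
 [ 6.900e-02  3.860e-01 -9.200e-01  1.273e+00]
 [-1.000e-03 -9.220e-01 -3.870e-01  5.510e-01]
 [ 0.000e+00  0.000e+00  0.000e+00  1.000e+00]]
351.0567346334915 [[-0.003 -0.996  0.094  0.357]
 [-1.     0.003  0.006  0.231]
 [-0.006 -0.094 -0.996  0.943]
 [ 0.     0.     0.     1.   ]]
```

View pics/a.png

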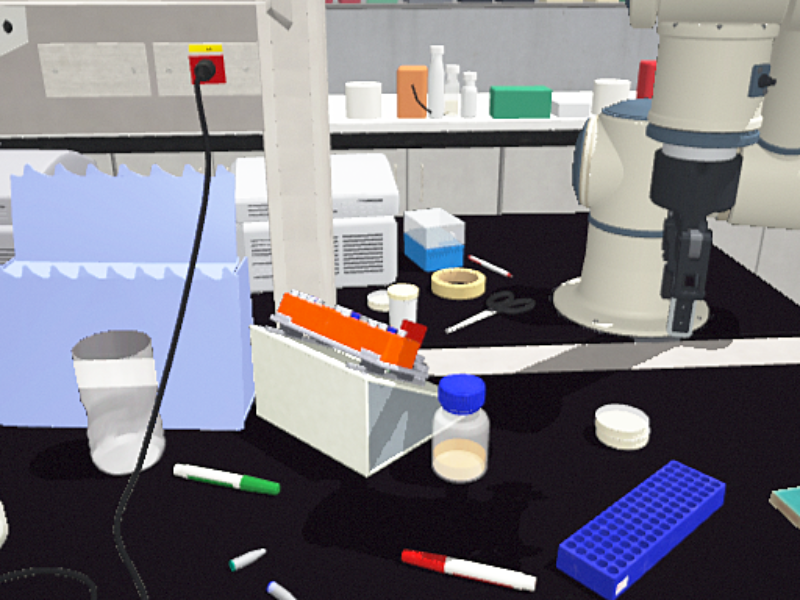

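View pics/b.png

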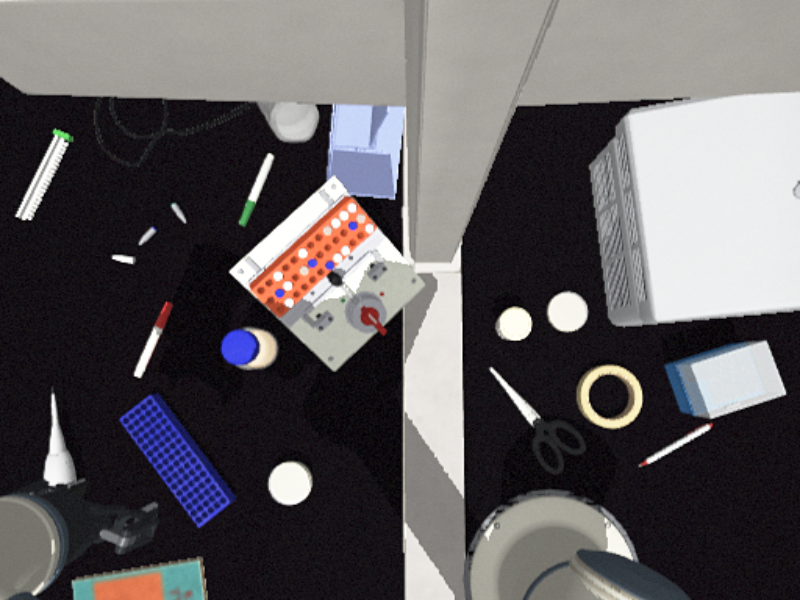

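The top view (800x600 scale) shows the stand yawed about 40°. The rack is at about (315,255), the black knob at (336,278) and the red wing at (372,320). The bottle is at (245,348) and the dish at (290,483). The post edge is at about x=405. Next I'll measure these from depth.

```bash
python3 - <<'E'
from h import *
z=np.load('a.npz');P=z['top'];I=z['ib'];h=cv2.cvtColor(I,cv2.COLOR_RGB2HSV)
cv2.imwrite('pics/c.png',cv2.resize(I[110:245,140:280,::-1],None,fx=4.2,fy=4.2,interpolation=cv2.INTER_CUBIC))
# deck plane via stand region, grey low saturation
H,S,V=[h[...,i].astype(int) for i in range(3)]
roi=np.zeros(H.shape,bool);roi[110:245,140:272]=1
m=roi&(S<50)&(V>120)&(P[...,2]>.02)
Q=P[m];best=None
rng=np.random.default_rng(0)
for _ in range(800):
    p=Q[rng.choice(len(Q),3)];n=np.cross(p[1]-p[0],p[2]-p[0]);l=np.linalg.norm(n)
    if l<1e-6: continue
    n=n/l*np.sign(n[2])
    if abs(n[2]-np.cos(np.pi/6))>.06: continue
    k=abs((Q-p[0])@n)<.003
    if best is None or k.sum()>best.sum(): best=k
q=Q[best];c=q.mean(0);n=np.linalg.svd(q-c)[2][2];n*=np.sign(n[2])
print('plane',c,n,best.sum(),len(Q),'tilt',np.degrees(np.arccos(n[2])),'yaw',np.degrees(np.arctan2(-n[1],-n[0])))
red=roi&((H<4)|(H>174))&(S>150)&(V>60);org=roi&(H>=4)&(H<14)&(S>170)&(V>100)
blk=roi&(V<50)&(P[...,2]>.08)
for nm,m in(('red',red),('org',org),('blk',blk)):
    k=cv2.connectedComponentsWithStats(m.astype('uint8'))
    for i in range(1,k[0]):
        if k[2][i,4]>15:
            p=P[k[1]==i];print(nm,k[2][i],np.round(k[3][i],1),np.median(p,0).round(4),'hgt',np.percentile((p-c)@n,[5,50,95]).round(4))
ys,xs=np.where(org);r=cv2.minAreaRect(np.c_[P[org][:,0],P[org][:,1]].astype('f4'));print(r)
E
```

```text
plane [0.48231144 0.34870209 0.07405464] [-0.36398633 -0.34242836  0.86617364] 3265 6160 tilt 29.983009400357282 yaw 43.25202115323626
red [231 197  17  18 117] [237.9 204. ] [0.4268 0.2912 0.0961] hgt [0.0338 0.0557 0.0751]
org [160 126  65  60 439] [192.  156.9] [0.5261 0.3919 0.1587] hgt [0.0253 0.0412 0.0546]
org [208 135  21  22  91] [218.1 147.7] [0.5486 0.3326 0.1558] hgt [0.0276 0.0526 0.0557]
org [228 148   8   6  33] [230.8 150.4] [0.5478 0.3044 0.1413] hgt [0.0303 0.052  0.0554]
org [214 152  15  10  43] [222.9 156.4] [0.5319 0.3196 0.1431] hgt [0.0269 0.0529 0.0557]
org [207 155   6   7  28] [209.4 158.1] [0.5277 0.3526 0.1489] hgt [0.0274 0.0484 0.0545]
org [201 159   7  18  63] [204.3 168. ] [0.5034 0.3654 0.1448] hgt [0.026  0.049  0.0555]
org [184 174   9  20  80] [188.6 182.8] [0.4702 0.4007 0.1466] hgt [0.0268 0.053  0.0557]
org [192 176  11  10  51] [197.2 180.8] [0.475  0.3814 0.1355] hgt [0.0256 0.0443 0.0554]
org [170 178   5   6  24] [172.1 180.6] [0.4752 0.4368 0.1536] hgt [0.0264 0.0425 0.0551]
org [164 183   6   6  27] [166.7 185.4] [0.4632 0.4478 0.156 ] hgt [0.0252 0.0465 0.0561]
org [169 186  16  16 112] [176.8 194.8] [0.4421 0.4274 0.1479] hgt [0.0289 0.0529 0.0565]
blk [210 174   9   8  44] [213.9 177.7] [0.4826 0.3429 0.1363] hgt [0.0282 0.0569 0.0607]
((0.4519815444946289, 0.3105747103691101), (0.2476903647184372, 0.20264452695846558), 42.41541290283203)
```

View pics/c.png

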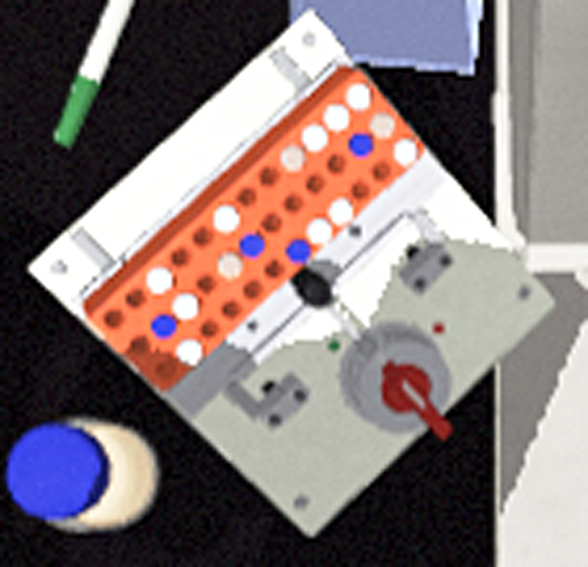

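The crop shows the knob at (315,285), the cam drum centre near (395,375), and the wing running down to (445,430). It also shows the stud pointing at the cam, and the plane fit gives yaw 43.3°. I'll compute everything in deck coordinates, then move above for a wrist view.

```bash
cat >> h.py <<'E'
from scipy.spatial.transform import Rotation as Ro
PSI=np.radians(43.3); C0=np.array([0.48231144,0.34870209,0.07405464])
R=Ro.from_euler('ZY',[PSI,-np.pi/6]).as_matrix()   # columns: up-slope, left, normal
def deck(p): return (np.asarray(p)-C0)@R
def world(d): return C0+R@np.asarray(d,float)
def rpy(a=0.,flip=0):  # tool z=-normal, closing line along deck-left turned clockwise by a
    T=R@Ro.from_euler('z',-a).as_matrix()@np.diag([1,-1,-1.])
    return Ro.from_matrix(T@Ro.from_euler('z',np.pi*flip).as_matrix()).as_euler('xyz')
def analyse(c):
    P=cloud(c);D=deck(P);h=cv2.cvtColor(c['image'],cv2.COLOR_RGB2HSV).astype(int);H,S,V=[h[...,i] for i in range(3)]
    ok=(c['depth']>0)&(abs(D[...,0])<.14)&(abs(D[...,1])<.12)&(D[...,2]<.09)
    red=ok&((H<4)|(H>174))&(S>150)&(V>50)&(D[...,2]>.02)
    w=red&(D[...,2]>.064);p=D[w]
    if len(p):
        r=cv2.minAreaRect(p[:,:2].astype('f4'));print('wing',len(p),'c',np.round(r[0],4),np.round(r[1],4),r[2],'top',np.percentile(p[:,2],[50,95]).round(4))
    p=D[red&(D[...,2]<.05)&(D[...,2]>.035)]
    if len(p): print('foot',len(p),p.min(0).round(4),p.max(0).round(4))
    k=ok&(V<60)&(D[...,2]>.04)&(abs(D[...,0])<.06)&(abs(D[...,1])<.03);p=D[k]
    if len(p): print('knob',len(p),np.percentile(p,[2,50,98],axis=0).round(4).tolist())
    return D,h
E
python3 - <<'E'
from h import *
for n in('top','side'): print(n);analyse(cam(n))
for f in(0,1):
  for d in([-.02,0,.25],[0,0,.055],[-.075,-.01,.055]):
   for a in(0,1.5):
    q=manip.ik(world(d),rpy(a,f)); print(f,d,a,world(d).round(3),None if q is None else np.round(q,2))
E
```

```text
top
wing 52 c [-0.0635 -0.0027] [0.0096 0.0449] 85.80677032470703 top [0.0724 0.0759]
foot 48 [-0.0743 -0.0157  0.0355] [-0.0408  0.0091  0.0489]
knob 44 [[0.019, -0.0108, 0.0415], [0.0281, -0.0042, 0.0576], [0.0326, 0.0024, 0.0613]]
side
wing 60 c [-0.0611 -0.0011] [0.0066 0.0505] 86.94995880126953 top [0.0681 0.072 ]
foot 4 [-0.0838 -0.0014  0.0483] [-0.0722  0.0023  0.0497]
knob 1 [[0.0259, -0.002, 0.0592], [0.0259, -0.002, 0.0592], [0.0259, -0.002, 0.0592]]
0 [-0.02, 0, 0.25] 0 [0.379 0.251 0.281] [ 0.25 -0.09  2.02  0.36  0.77  0.86]
0 [-0.02, 0, 0.25] 1.5 [0.379 0.251 0.281] [ 0.25 -0.09  2.02  0.36  0.77  2.36]
0 [0, 0, 0.055] 0 [0.462 0.33  0.122] [0.4  0.37 2.06 0.69 0.28 0.59]
0 [0, 0, 0.055] 1.5 [0.462 0.33  0.122] [0.4  0.37 2.06 0.69 0.28 2.09]
0 [-0.075, -0.01, 0.055] 0 [0.422 0.278 0.084] [ 0.3   0.42  2.24  1.52  0.22 -0.35]
0 [-0.075, -0.01, 0.055] 1.5 [0.422 0.278 0.084] [0.3  0.42 2.24 1.52 0.22 1.15]
1 [-0.02, 0, 0.25] 0 [0.379 0.251 0.281] [ 0.25 -0.09  2.02  0.36  0.77 -2.28]
1 [-0.02, 0, 0.25] 1.5 [0.379 0.251 0.281] [ 0.25 -0.09  2.02  0.36  0.77 -0.78]
1 [0, 0, 0.055] 0 [0.462 0.33  0.122] [ 0.4   0.37  2.06  0.69  0.28 -2.55]
1 [0, 0, 0.055] 1.5 [0.462 0.33  0.122] [ 0.4   0.37  2.06  0.69  0.28 -1.05]
1 [-0.075, -0.01, 0.055] 0 [0.422 0.278 0.084] [0.3  0.42 2.24 1.52 0.22 2.79]
1 [-0.075, -0.01, 0.055] 1.5 [0.422 0.278 0.084] [ 0.3   0.42  2.24  1.52  0.22 -2.  ]
```

```bash
python3 - <<'E'
from h import *
manip.reach(world([-.02,0,.25]),rpy(0)); print(manip.read_time(),manip.read_q())
c=cam('wrist','w1.png');D,h=analyse(c);print(c['fx'],deck(np.linalg.inv(c['world_to_cam'])[:3,3]))
E
```

```text
1.7083 [ 0.24903253 -0.08621797  2.02009221  0.35564907  0.77273526  0.86076756]
wing 200 c [-0.0639 -0.002 ] [0.0086 0.0463] 87.92045593261719 top [0.0724 0.0736]
foot 104 [-0.0739 -0.0612  0.035 ] [0.0754 0.0107 0.0472]
knob 86 [[0.0168, -0.0097, 0.0556], [0.0225, -0.0034, 0.0582], [0.0319, 0.0053, 0.0604]]
316.65619141639326 [0.04908608 0.00167635 0.43121553]
```

View pics/w1.png

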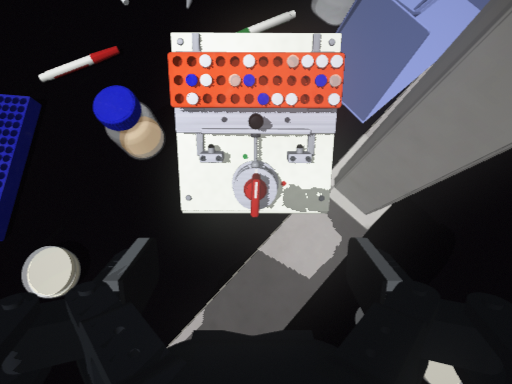

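The wrist view shows the knob at (256,121), the cam at (256,186) with the wing pointing up the slope, and nothing in the gripper's way. Knob to cam is 88 mm, so the carriage is at about 0.018. Next I'll grip the knob and slide it about 14.5 mm.

```bash
python3 - <<'E'
from h import *
K=np.array([.0235,-.0022])
manip.reach(world([*K,.11]),rpy(0))
manip.move_l(world([*K,.030]),rate=.05)
print(manip.read_time(),deck(manip.read_position()),manip.read_contact_force()@R)
manip.grab(40); print(manip.read_finger_gap(),manip.read_contact_force()@R)
for s in (.006,.010,.012,.0135,.0145,.0155):
    manip.move_l(world([K[0]-s,K[1],.030]),rate=.02)
    print(s,deck(manip.read_position()).round(4),(manip.read_contact_force()@R).round(1))
print(manip.read_time())
E
```

```text
4.15 [ 0.0236361  -0.00223954  0.03021881] [-0.40885052 -0.23186859  0.27437001]
-0.0012738587384185317 [-0.58290671 -0.28519028  0.49188269]
0.006 [ 0.0173 -0.0022  0.03  ] [ 0.8  0.6 -0.6]
0.01 [ 0.0133 -0.0022  0.03  ] [ 0.3 -1.3 -0.3]
0.012 [ 0.0114 -0.0022  0.03  ] [-0.2  0.2  0.3]
0.0135 [ 0.0099 -0.0022  0.03  ] [ 0.5 -0.7  0.1]
0.0145 [ 0.0089 -0.0022  0.03  ] [-0.3  0.  -0.5]
0.0155 [ 0.0079 -0.0022  0.03  ] [-0.7 -0.3 -0.2]
6.7167
```

The fingers closed on nothing, so I'll look before moving.

```bash
python3 - <<'E'
from h import *
c=cam('wrist');s=cam('side')
im=np.hstack([c['image'][:,56:456],cv2.resize(s['image'][160:280,150:300],(400,384),interpolation=cv2.INTER_CUBIC)]);cv2.imwrite('pics/w2.png',im[:,:,::-1]);analyse(c);analyse(s)
E
```

```text
wing 142 c [-0.0415 -0.0008] [0.0034 0.0064] 15.574336051940918 top [0.0692 0.0725]
foot 8 [ 0.0661 -0.0624  0.0388] [ 0.0741 -0.0064  0.0485]
knob 1556 [[0.0147, -0.0131, 0.0426], [0.0231, -0.0018, 0.0587], [0.033, 0.0111, 0.0893]]
wing 58 c [-0.0641 -0.0001] [0.0084 0.049 ] 82.73096466064453 top [0.0681 0.0721]
foot 2 [-0.0881 -0.0009  0.0481] [-0.0825 -0.0003  0.0496]
knob 41 [[0.0031, -0.0039, 0.0675], [0.0134, 0.0084, 0.0824], [0.0204, 0.0123, 0.089]]
```

View pics/w2.png

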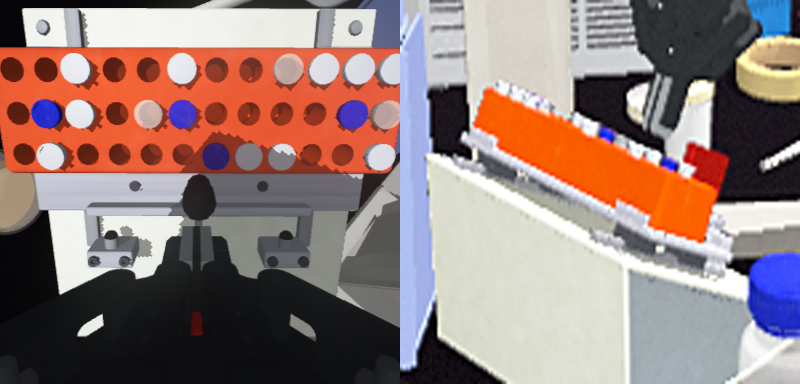

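The right half shows the knob not yet gripped. The fingertips appear above the rack top, at about (655,135). I'll project the TCP to check this.

```bash
python3 - <<'E'
from h import *
s=cam('side');t=manip.read_position();r=manip.read_eef_rot();print(t,r,rpy(0))
Rt=Ro.from_euler('xyz',r).as_matrix()
for n,c in(('side',s),('top',cam('top'))):
  for k in(0,-.02,-.04,-.08):
    p=c['world_to_cam']@np.r_[t+Rt[:,2]*k,1];u=c['fx']*p[0]/p[2]+c['cx'];v=c['fy']*p[1]/p[2]+c['cy']
    print(n,k,u.round(1),v.round(1),'z',p[2].round(3),'meas',c['depth'][int(v),int(u)])
  if n=='top': cv2.imwrite('pics/t3.png',cv2.resize(c['image'][100:250,130:330,::-1],(800,600)))
D=deck(cloud(s));dk=(s['image'].max(2)<70)&(abs(D[...,0])<.1)&(abs(D[...,1])<.06)&(D[...,2]>.02)&(D[...,2]<.15)
print(D[dk][:,2].min(),np.percentile(D[dk],[2,10,50],axis=0).round(3))
E
```

```text
[0.47798129 0.34158261 0.10407484] [ 3.14155449 -0.52367646  0.75574102] [ 3.14159265 -0.52359878  0.75572757]
side 0 239.4 218.9 z 1.032 meas 0.9121899
side -0.02 242.7 209.8 z 1.032 meas 0.9462051
side -0.04 245.9 200.8 z 1.032 meas 1.0172743
side -0.08 252.5 182.7 z 1.032 meas 1.018059
top 0 216.5 182.0 z 0.847 meas 0.8180141
top -0.02 218.4 184.0 z 0.829 meas 0.85896146
top -0.04 220.4 186.1 z 0.811 meas 0.78010416
top -0.08 224.7 190.5 z 0.775 meas 0.67575884
0.05914959613070775 [[-0.001 -0.048  0.08 ]
 [ 0.003 -0.037  0.098]
 [ 0.019  0.008  0.129]]
```

View pics/t3.png

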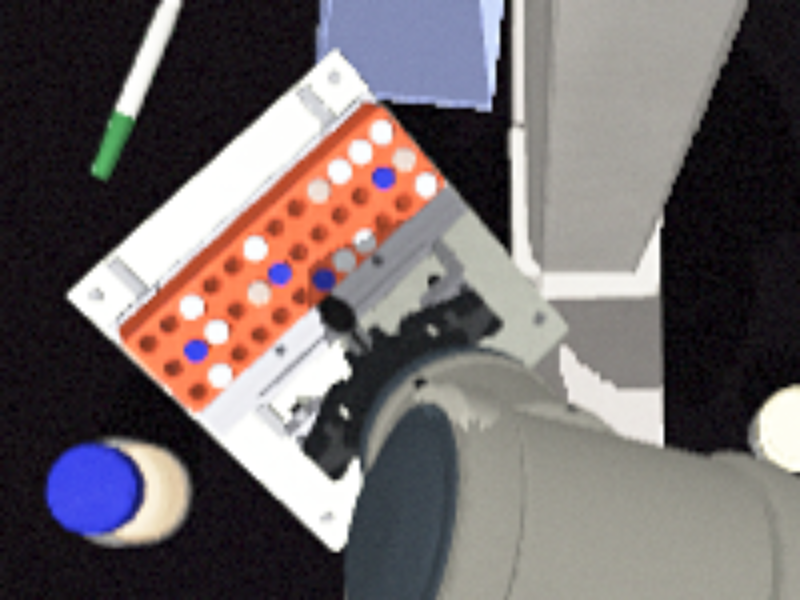

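```bash
python3 - <<'E'
from h import *
c=cam('wrist');D=deck(cloud(c))
for v in range(160,340,6): print(v,D[v,254].round(4),c['image'][v,254],D[v,230].round(3))
print(deck(np.linalg.inv(c['world_to_cam'])[:3,3]),R.T@np.linalg.inv(c['world_to_cam'])[:3,:3], manip.read_finger_gap())
E
```

```text
160 [ 0.0468 -0.0018  0.0528] [139  52  36] [0.047 0.01  0.054]
166 [ 0.0438 -0.0018  0.0535] [138  51  36] [0.044 0.01  0.054]
172 [ 0.0405 -0.0018  0.0525] [121  47  34] [0.041 0.01  0.053]
178 [ 0.0302 -0.002   0.0239] [38 27 28] [0.029 0.013 0.019]
184 [ 0.033  -0.0019  0.0486] [37 27 29] [0.025 0.013 0.02 ]
190 [ 0.0323 -0.0018  0.0576] [36 29 30] [0.021 0.013 0.019]
196 [ 0.0295 -0.0018  0.0587] [38 34 35] [0.017 0.013 0.019]
202 [ 0.0265 -0.0018  0.0592] [36 32 34] [0.013 0.013 0.019]
208 [ 0.023  -0.0018  0.0584] [35 32 34] [0.013 0.013 0.03 ]
214 [ 0.02   -0.0018  0.0591] [34 33 34] [0.009 0.013 0.03 ]
220 [ 0.0035 -0.0021  0.0254] [43 43 45] [-0.007  0.015 -0.001]
226 [ 0.0191 -0.0017  0.0729] [45 45 46] [-0.011  0.015 -0.001]
232 [ 0.0191 -0.0017  0.0798] [33 34 34] [-0.016  0.015 -0.001]
238 [ 0.0192 -0.0017  0.0865] [32 33 33] [0.015 0.009 0.078]
244 [ 0.0197 -0.0016  0.0934] [32 32 32] [0.015 0.009 0.084]
250 [ 0.0191 -0.0016  0.0974] [30 32 31] [0.015 0.008 0.09 ]
256 [ 0.0192 -0.0016  0.1027] [29 30 30] [0.015 0.008 0.094]
262 [ 0.0188 -0.0015  0.1065] [31 31 31] [0.0
[... 261 characters left out ...]
92 [ 0.0056 -0.0016  0.1056] [22 23 24] [0.025 0.005 0.135]
298 [ 0.0028 -0.0016  0.1054] [21 22 23] [0.025 0.005 0.137]
304 [ 0.0004 -0.0016  0.1058] [20 20 22] [0.025 0.005 0.14 ]
310 [-0.0023 -0.0016  0.1058] [19 19 20] [0.025 0.005 0.142]
316 [-0.0413 -0.002   0.0589] [70 16 15] [0.026 0.005 0.145]
322 [-0.04   -0.0019  0.0654] [70 13 13] [0.025 0.004 0.147]
328 [-0.0406 -0.0019  0.0693] [70 15 13] [0.025 0.004 0.149]
334 [-0.0419 -0.0019  0.0724] [89 16 16] [0.024 0.004 0.15 ]
[ 0.07649114 -0.00076058  0.2113911 ] [[ 7.28351075e-04 -9.63145810e-01 -2.68978844e-01]
 [-9.99999631e-01 -5.78727893e-04 -6.35557275e-04]
 [ 4.56468767e-04  2.68979207e-01 -9.63145876e-01]] -0.000475799887107937
```

The wrist depth puts the lowest visible point of the shut fingers at deck z≈0.07, but the reported TCP is 0.030. Side view agrees, and so does the empty grab. I'll raise the arm clear and measure the real tip along the tool axis.

```bash
python3 - <<'E'
from h import *
manip.move_l(world([.0079,-.0022,.10]),rate=.1)
t=manip.read_position();Rt=Ro.from_euler('xyz',manip.read_eef_rot()).as_matrix()
for n in('side','wrist','top'):
    c=cam(n,'r_%s.png'%n);P=(cloud(c)-t)@Rt
    m=(c['depth']>0)&(c['image'].max(2)<110)&(abs(P[...,0])<.02)&(abs(P[...,1])<.03)&(P[...,2]>-.12)&(P[...,2]<.03)
    if n=='wrist': m&=P[...,2]<.012
    print(n,m.sum(),np.percentile(P[m],[1,50,99],axis=0).round(3).tolist(),'zmax',np.sort(P[m][:,2])[-8:].round(3))
    if n=='side':
        for k in range(-60,21,5):
            p=c['world_to_cam']@np.r_[t+Rt[:,2]*k/1000,1];u=int(c['fx']*p[0]/p[2]+c['cx']);v=int(c['fy']*p[1]/p[2]+c['cy'])
            print(k,u,v,p[2].round(3),c['depth'][v,u].round(3),c['image'][v,u])
print(manip.read_finger_gap(),manip.read_time(),manip.read_contact_force())
E
```

```text
side 598 [[-0.009, -0.03, -0.12], [0.01, -0.009, -0.091], [0.019, 0.029, -0.046]] zmax [-0.046 -0.046 -0.046 -0.045 -0.044 -0.042 -0.04  -0.039]
-60 260 160 1.032 1.022 [196 202 203]
-55 259 162 1.032 1.023 [219 224 229]
-50 258 164 1.032 1.019 [213 218 222]
-45 258 167 1.032 1.023 [205 210 214]
-40 257 169 1.032 1.026 [220 228 230]
-35 256 171 1.032 1.597 [13  8 13]
-30 255 173 1.032 1.578 [11  4 11]
-25 254 176 1.032 1.562 [74 73 75]
-20 254 178 1.032 1.547 [9 0 8]
-15 253 180 1.032 1.524 [21 22 25]
-10 252 182 1.032 1.319 [255 255 255]
-5 251 185 1.032 1.299 [193 184 142]
0 250 187 1.032 1.287 [225 217 173]
5 250 189 1.032 1.293 [217 205 160]
10 249 191 1.032 1.3 [195 195 190]
15 248 194 1.032 1.389 [238 236 223]
20 247 196 1.032 1.387 [225 220 194]
wrist 15433 [[-0.008, -0.029, -0.12], [0.012, 0.0, -0.095], [0.018, 0.029, -0.047]] zmax [-0.043 -0.043 -0.043 -0.043 -0.043 -0.043 -0.042 -0.042]
top 224 [[-0.002, -0.029, -0.119], [0.011, 0.0, -0.093], [0.017, 0.029, -0.048]] zmax [-0.051 -0.05  -0.05  -0.05  -0.049 -0.048 -0.047 -0.044]
0.0015354562094782517 7.9667 [ 0.89408585 -0.0540587  -0.52185682]
```

All three views agree that the real fingertips are 38 mm behind the reported TCP along the tool axis. I'll correct for that and grip again, checking forces.

```bash
cat >> h.py <<'E'
OFF=.038   # measured: real shut fingertips lie 38 mm behind the reported TCP
def tip(x,y,z): return world([x,y,z-OFF])
def F(): return (manip.read_contact_force()@R).round(1)
E
python3 - <<'E'
from h import *
x,y=.0238,-.002
for d in([x,y,.03],[.008,y,.03],[-.064,y,.046]):
  q=manip.ik(tip(*d),rpy(0));print(None if q is None else np.round(q,2))
manip.release();manip.move_l(tip(x,y,.10),rate=.1)
for z in(.06,.045,.036,.031):
    manip.move_l(tip(x,y,z),rate=.05);f=F();print(z,f)
    if abs(f).max()>6: break
else:
    manip.grab(40);print('gap',manip.read_finger_gap(),manip.read_finger_force(),F(),manip.read_time())
E
```

```text
[0.44 0.51 1.98 0.79 0.22 0.51]
[0.43 0.51 2.02 0.96 0.2  0.33]
[ 0.36  0.53  2.2   1.94  0.21 -0.72]
0.06 [ 0.5 -0.6  0.1]
0.045 [ 1.1 -0.  -0.3]
0.036 [-0.3 -0.3  0.2]
0.031 [-0.5  0.2  0.5]
gap 0.19210223369899837 38.824678589589894 [ -2.3 -11.2   6.6] 11.925
```

The gap is now 16–18 mm, so the knob is gripped. Sliding down with force feedback.

```bash
python3 - <<'E'
from h import *
x,y=.0238,-.0025
for s in (.005,.010,.012,.013,.014,.015,.016,.017):
    manip.move_l(tip(x-s,y,.031),rate=.025);manip.pause(.1)
    f=F();print(s,deck(manip.read_position()).round(4),f,manip.read_finger_gap().__round__(3))
    if s>=.013 and f[0]>8: break
D,h=analyse(cam('wrist','w4.png'));print(manip.read_time())
E
```

```text
0.005 [ 0.0192 -0.0035 -0.0067] [-0.9 -7.6  6.9] 0.194
0.01 [ 0.0142 -0.0035 -0.0067] [-2.2 -7.8  7.6] 0.192
0.012 [ 0.0124 -0.0035 -0.0068] [-1.  -7.5  8.3] 0.193
0.013 [ 0.0116 -0.0035 -0.0067] [ 0.2 -6.3  7. ] 0.187
0.014 [ 0.0106 -0.0035 -0.0068] [ 1.2 -6.   7.4] 0.187
0.015 [ 0.0096 -0.0035 -0.0068] [ 0.8 -6.2  7.5] 0.193
0.016 [ 0.0088 -0.0035 -0.0068] [ 1.6 -4.7  7.1] 0.19
0.017 [ 0.0082 -0.0035 -0.0067] [ 4.6 -4.8  7.6] 0.191
foot 8 [ 0.0505 -0.0619  0.0384] [0.0582 0.0911 0.0488]
knob 7823 [[0.0002, -0.0288, 0.0428], [0.0154, 0.0022, 0.0757], [0.0215, 0.0294, 0.0892]]
14.975
```

The force is rising at the end of travel, so the carriage is on the plungers. I'll push 0.7 mm more, release, and check from above.

```bash
python3 - <<'E'
from h import *
x,y=.0238,-.0035
manip.move_l(tip(x-.0177,y,.031),rate=.02);manip.pause(.3);print(F())
manip.release();print(F());manip.move_l(tip(.006,-.0025,.12),rate=.12)
manip.reach(world([-.03,0,.22]),rpy(0))
c=cam('wrist');D,h=analyse(c);print(manip.read_time())
cv2.imwrite('pics/w5.png',cv2.resize(c['image'][90:240,156:356,::-1],(800,600),interpolation=cv2.INTER_CUBIC))
E
```

```text
[6.  3.  6.3]
[0.4 0.2 0.3]
wing 254 c [-0.0639 -0.002 ] [0.009  0.0459] 87.64425659179688 top [0.0724 0.0737]
foot 119 [-0.0759  0.0023  0.035 ] [0.0286 0.0119 0.0456]
knob 132 [[0.0007, -0.0096, 0.0555], [0.0063, -0.0032, 0.0583], [0.0156, 0.0054, 0.0602]]
17.7667
```

View pics/w5.png

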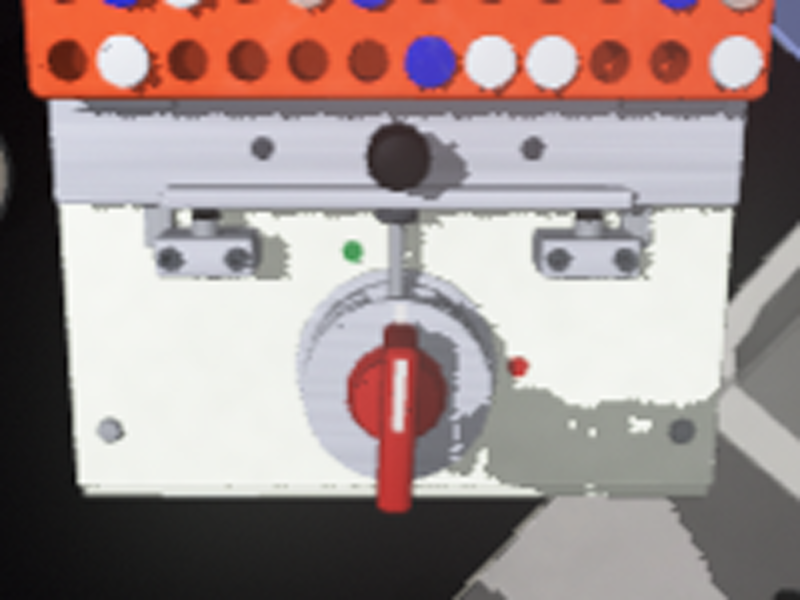

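The carriage is against both plungers with the stud in the open mouth, and the white pointer at (400,395) looks up the slope. Now the wing.

```bash
python3 - <<'E'
from h import *
x,y=-.0639,-.0027
manip.reach(tip(x,y,.12),rpy(0))
for z in(.075,.055,.047):
    manip.move_l(tip(x,y,z),rate=.06);f=F();print(z,f)
    if abs(f).max()>6: raise SystemExit
manip.grab(60);print('gap',manip.read_finger_gap(),F(),manip.read_time())
g=manip.read_position();q0=np.array(manip.read_q());print(deck(g).round(4))
for a in(.15,.3):
    q=q0.copy();q[5]+=a;manip.move_joints(q);print(a,F(),np.round(manip.read_ft_torque()@R,2),manip.read_finger_gap().__round__(3),manip.read_time())
E
```

```text
0.075 [-0.2  0.8  0.7]
0.055 [ 0.2  0.1 -0.7]
0.047 [-0.2 -1.  -0.5]
gap 0.10596246922988117 [ 0.2 -4.1  7.3] 20.85
[-0.0637 -0.0032  0.0092]
0.15 [ 0.4 -2.9  3.5] [-0.5   0.31 -0.1 ] 0.103 21.125
0.3 [-0.8 -5.8  4.1] [-0.82  0.27 -0.07] 0.102 21.4
```

The wing is gripped and turning with low forces. Continuing.

```bash
python3 - <<'E'
from h import *
manip.grab(100)
q=np.array(manip.read_q())
for i in range(8):
    q[5]+=.15;manip.move_joints(q);f=F();t=np.round(manip.read_ft_torque()@R,2);print(round(.3+.15*(i+1),2),f,t,round(manip.read_finger_gap(),3))
    if abs(f).max()>35 or abs(t[2])>1.5: print('stop');break
print(manip.read_time(),manip.read_q().round(2) if hasattr(manip.read_q(),'round') else manip.read_q())
E
```

```text
0.45 [-0.1 -4.6  3.6] [-0.73  0.36 -0.1 ] 0.095
0.6 [ 0.5 -5.8  3.6] [-0.99  0.42 -0.09] 0.097
0.75 [-1.4 -7.1  3.1] [-1.14  0.44 -0.05] 0.097
0.9 [-1.9 -6.9  3.3] [-1.27  0.45 -0.07] 0.093
1.05 [-1.8 -8.6  3.9] [-1.39  0.6  -0.1 ] 0.094
1.2 [-2.1 -9.   4. ] [-1.46  0.6  -0.08] 0.096
1.35 [-3.  -9.6  3.9] [-1.62  0.81 -0.15] 0.094
1.5 [ -4.4 -10.7   3.5] [-1.71  0.88 -0.2 ] 0.092
23.8167 [0.36 0.52 2.2  1.92 0.2  0.79]
```

```bash
python3 - <<'E'
from h import *
manip.release();print(F())
manip.move_l(tip(-.066,-.0027,.12),rate=.1)
manip.reach(world([-.03,0,.22]),rpy(0))
c=cam('wrist');D,h=analyse(c);print(manip.read_time(),F())
cv2.imwrite('pics/w6.png',cv2.resize(c['image'][90:240,156:356,::-1],(800,600),interpolation=cv2.INTER_CUBIC))
E
```

```text
[ 0.4 -1.   0.5]
wing 215 c [-0.0642  0.0027] [0.0089 0.0365] 4.412852764129639 top [0.0725 0.0737]
foot 148 [-0.0611 -0.062   0.0352] [0.0561 0.0106 0.0463]
knob 141 [[-0.0011, -0.009, 0.0553], [0.0047, -0.0034, 0.0581], [0.0139, 0.0052, 0.0603]]
26.2417 [-0.2  0.6 -0.4]
```

View pics/w6.png

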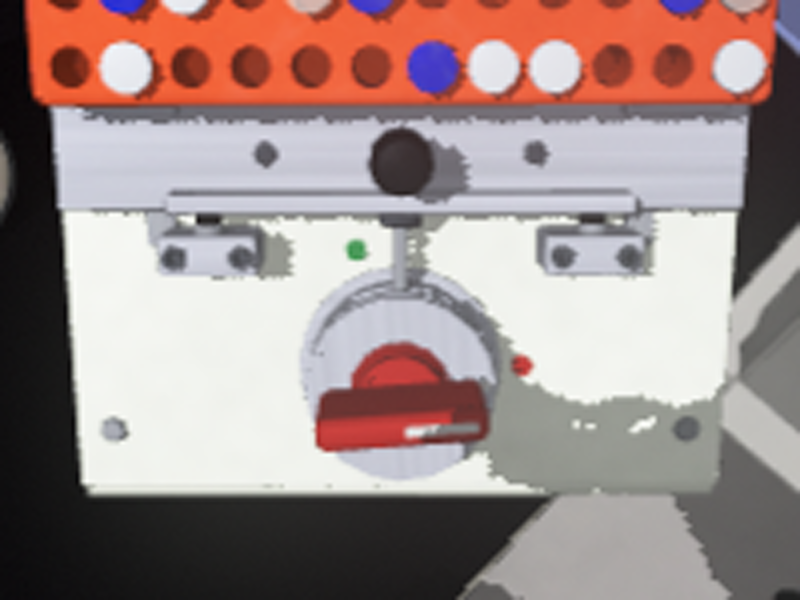

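The wing has turned about 1.5 rad, with its pointer now at (440,432) looking right. The carriage was drawn in another 1.7 mm and the gripper is clear.

```bash
python3 -c "
from bench import manip
print(manip.finish_job())"
```

```text
the job is handed in; nothing more can be done
None
```

The rack is locked home and the job is handed in, though the hand-in returned no verdict: the last camera check put the cam at about 1.5 rad with the carriage drawn fully in, the gripper was clear, and the arm never came near the bottle, tub or dish.

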